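# Bed the inlaid panel down in its presentation case and snap the lid shut

### The job

The inlaid panel has been left leaning on the rim of the open wooden case. Get it lying flat in the bottom of the case, then swing the case's lid down and press it fully home until the brass catch snaps over its edge, firmly but without ramming or slamming it. Leave everything else on the bench where it is.

Things in the scene. Friction and masses are not known exactly. Their poses are not given: they have to be found in the camera images.
- case: Open dark wooden case fixed to the bench: outside 136 (x) x 172 (y) x 50 mm high, walls and floor 8 mm, inside 120 x 156 x 42 mm deep. Origin: centre of its underside, on the bench. Own +x points from the catch side (front) to the hinge side, z up. Yaw 0.8 to 2.35 rad: hinge towards the robot's left, own +y side nearest the robot. Lid and catch belong to it.
- panel: Loose brown wooden panel with a white round inlay, 104 (own x) x 140 (own y) x 14 mm (z), 0.1 to 0.25 kg. Origin: centre of its underside. It starts leaning in the case, tilted 0.33 rad: low -y edge on the case's floor 35 mm short of the -y wall, underside on the inner top edge of the +y wall, axes along the case's. Flat in the case its origin is 8 mm above the case's. Proud, it blocks the lid.
- lid (a joint): Hinge angle of the lid, rad: 0 shut on the rim, growing as it opens, at most 2.0; starts 1.7 to 1.95 (past upright, leaning away). A flat dark slab without handle, 136 mm from hinge to front edge, 172 mm wide, 10 mm thick, 0.25 kg, white inlay on its outer face. The stiff hinge (0.25 N m) holds it where it is left; fingertips can push it from behind.
- catch (a joint): Sprung catch, m: 0 at rest, growing as it is pushed outwards (case's own -x), at most 0.009. A 34 mm wide brass strip standing outside the middle of the case's front wall, topped by a round nose (16 mm thick bar along the case's y) that reaches 3 mm in over the lid's edge, top 76 mm above the bench. The lid pushes it back 3 mm on the way down; it springs back to 0 when the lid is home under it.
- lid_hinge (a point): Middle of the lid's hinge line: at case x = +68 mm, y = 0, 50 mm above the bench (height of the rim); the hinge line runs along the case's y.
- lid_edge (a point): Middle of the lid's free front edge, on its outer face (upper when shut), 136 mm from the hinge line and 10 mm off the inner face. At about 0.16 rad this edge comes to rest on the catch's nose and the lid stays ajar there; pressed downwards near the front edge with about 10 to 16 N it gives suddenly and snaps down onto the rim, where it stops hard.
- catch_nose (a point): Innermost point of the catch's nose: at case x = -65 mm, y = 0, 68 mm above the bench when at rest (the shut lid's top is at 60 mm, its front edge at case x = -68 mm).
- bowl_a: Bystander: black lacquered bowl, 96 mm across, 58 mm high, on the left of the bench. Origin: centre of its underside.
- bowl_b: Bystander: another such bowl, on the left of the bench.
- bowl_c: Bystander: a third such bowl, close to the case on its far (-y) side.
- phone: Bystander: phone lying flat, 150 x 74 x 9 mm, long side along own x, in front of the case's catch side.
- cup: Bystander: paper cup 72 mm across, 80 mm high, on the right.
- brush: Bystander: brush lying along own x, on the right of the bench.
- panel_end (a point): Middle of the lower edge of the panel's high (+y) end face. That end overhangs the inner top edge of the case's +y wall by 12 mm; the face spans 54 to 67 mm above the bench. Pushed towards the case's -y (a few N) the panel slides on the rim, and drops in once this end is clear of the wall's inside, after about 12 mm; it has 16 mm of play lengthwise inside the case.
Not all that is in view belongs to the job. What is shaped like the panel but blue or grey is not meant.

How it is judged (in metres and radians):
On the way, in this order (a step that is already met when the one before it is completed fails the run):
1. the panel lies flat on the floor of the case (angle between panel's own z axis and vertical below 0.08 rad and z of panel in the frame of case between 0 and 0.018 m), for 0.3 s.
2. the lid is fully down and the catch has sprung back over it (value of joint lid below 0.02 rad and value of joint catch below 0.002 m), for 0.2 s.
At the end, for the whole second after the job is handed in: The panel lies flat on the case's floor (tilt under 0.08 rad, origin less than 18 mm above the case's underside) and the lid is shut over it: hinge angle under 0.02 rad with the catch sprung back to within 2 mm of rest; all at rest (all of step 1 and all of step 2 and velocity of joint lid below 0.02 rad/s and linear speed of panel below 0.02 m/s); the robot touches nothing.
It fails at once if the fingers press on the case, its lid or its catch with more than 60 N (contact force between the fingers and case above 60 N).
It fails at once if a bystander (bowl, phone, cup or brush) is moved by more than 30 mm (distance of any of bowl_a, bowl_b, bowl_c, phone, cup, brush from where it was at the start of the episode above 0.03 m).
It also fails if it takes over 51 s, if anything falls off the work surface, if the arm or the gripper's body presses on something with over 40 N, if the wrist force passes 120 N, or if a joint passes its speed limit or range.

### The arm

A 6-joint arm with a two-finger parallel gripper is mounted at the origin on the work surface. World frame = base frame: x ahead of the robot, y to its left, z up, the work surface at z = 0. Lengths are in mm, angles in rad, forces in N, time in s.
With the tool pointing down it reaches from about 350 to 975 mm from the base axis. Payload 7.1 kg.
Tool frame: the origin (TCP) lies midway between the tips of the shut fingers; the grasp point (between the pads) lies 19 mm behind it (ctrl.grip_depth is the distance from the TCP to the grasp point, in mm); z points along the fingers, y is the line along which they close (so a half turn about z gives the same grasp; the last joint's range is limited). The gripper opens to 88 mm and grips with 3 to 60 N. Pads are 20 mm wide; open, the fingers measure 115 mm over their backs; the gripper's body (75 mm by 178 mm) begins 61 mm behind the grasp point.
Start: joints at [1.121, 0.423, 1.63, -0, 1.089, -0.019], TCP at [260.966, 567.892, 222.675] pointing down, gripper open.
Joint ranges: [-3, 3], [-0.9, 2.11], [0.09, 2.58], [-1.31, 4.45], [0.11, 2.69], [-2.54, 2.54]. Speed limits (rad/s): [2.39, 2.39, 3.01, 3.14, 3.14, 3.14].

### API

Orientations are given as a rotation vector (axis times angle).
In Python, from workcell import get_obs, vision, ctrl gives the robot as it stands.
- The arm moves only by the tool step_arm, never from a script. Its argument "plan" is a list of rows, each a list of 7 numbers: the opening, from -1 (shut) to 1 (fully open), then the shift along the tool's x, y, z as a fraction of full scale, then the turn, a rotation vector about the tool's x, y, z as a fraction of full scale. In form: [[fingers, dx, dy, dz, wx, wy, wz], ...]. A call has 1 to 20 rows; each row shifts and turns the commanded pose from where the row before left it, along the tool's axes as they then stand; what a row does not reach is not made up. Full scale, the value 1, is 50 mm for a shift and 0.12 rad for a turn. A row lasts 1/8 s, in which the tool goes at most 62.5 mm and 10.7 degrees, less where a joint would pass 70% of its speed; a pose out of reach is approached as far as the arm can. A call with a number of a shift or a turn outside -1 to 1 is refused whole. A call with a gripper value outside its range is refused whole. The fingers move at their own pace and stop on an object; the grip force is fixed at half the most. Time passes only in rows, so rows that do not move let the fingers close. It gives the time, the measured TCP pose, the force, the opening and the grip force at its end, in the units of the state.
- get_obs(): the state, without advancing time (a new reading comes with each control period).
- vision.get_image(name): name is "side" or "top"; returns a dict with "pixels" (480x640x3 uint8, red, green, blue), "depth" (480x640 float32, mm along the optical axis (not along the pixel's ray), 0 where there is no reading), "fx", "fy", "cx", "cy" (pixels), "T" (4x4, takes a point from camera to world coordinates). Camera axes: x right, y down, z forward; pixel columns grow to the right and rows downward; lengths in mm; the calibration is good to about 2 mm. A picture is of the moment at which its call begins.
- ctrl.close_job(): hands the job in; it is judged then, once.
The state is a dict: "t": time; "qpos": joint angles; "qvel": joint speeds; "joint_torque": joint torques, N m; "ee_pos": TCP position; "orientation": TCP orientation; "ft_force": force on the tool from outside, world axes, zero at the start; "moment": the same for the moment, N m; "width": finger opening in mm; "grasp_force": force on a finger pad.
Only numpy, scipy, OpenCV 4.12 (cv2) and the standard library are available. Lean on these libraries where they do the work, as an engineer would, in place of code of your own. Each camera call takes 0.05 s, during which the arm holds its last target. There are 200 camera calls.

## Working session

There is one attempt and no reset: what is moved stays moved. The work goes in short steps, Python scripts to look and compute and a tool call to move; the robot and the scene stay as the last step left them, time stands still between calls to the robot, and variables do not carry over. Pictures are saved under pics/ and viewed, at most 10 in all, crops included, and the job is handed in when it is done.

Besides the shell and the picture viewer there is one more tool, called by a JSON object that holds its "api" and its "payload", one argument or row to a line. step_arm: Moves the arm, as the interface text tells. Its arguments: {"type":"object","properties":{"plan":{"type":"array","items":{"type":"array","items":{"type":"number","minimum":-1,"maximum":1}}}},"required":["plan"]}

```bash
mkdir -p pics; ls
cat > h.py <<'E'
import numpy as np,cv2
from workcell import get_obs,vision,ctrl
def grab(n,f=None):
    im=vision.get_image(n)
    if f: cv2.imwrite('pics/'+f,im['pixels'][:,:,::-1])
    return im
def pts(im):
    d=im['depth'];v,u=np.mgrid[0:480,0:640]
    P=np.stack([(u-im['cx'])/im['fx']*d,(v-im['cy'])/im['fy']*d,d],-1)
    W=P@im['T'][:3,:3].T+im['T'][:3,3]; W[d==0]=np.nan
    return W
E
python3 - <<'E'
from h import *
for n in('top','side'):
    im=grab(n,n+'1.png'); np.savez(n+'1.npz',**im); print(n,im['T'].round(2).tolist(),im['fx'])
o=get_obs(); print(o['ee_pos'],o['orientation'],o['t'])
E
```

```text
pics
top [[-0.02, -0.98, 0.2, 300.38], [-1.0, 0.02, -0.01, -52.96], [0.0, -0.2, -0.98, 1320.96], [0.0, 0.0, 0.0, 1.0]] 476.8935922097966
side [[0.86, -0.32, 0.4, -96.81], [-0.52, -0.56, 0.65, -1096.94], [0.02, -0.76, -0.65, 1095.16], [0.0, 0.0, 0.0, 1.0]] 525.7344773573678
[260.76348534 567.46962462 221.99414103] [-6.71420105e-01 -3.06868667e+00  2.09217471e-03] 0.1
```

View pics/top1.png

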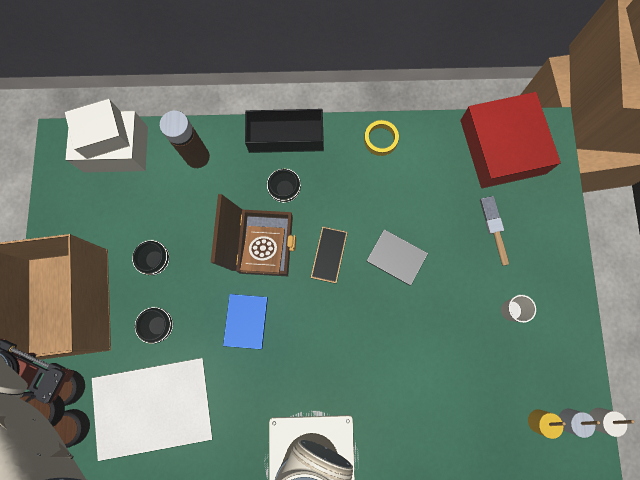

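View pics/side1.png

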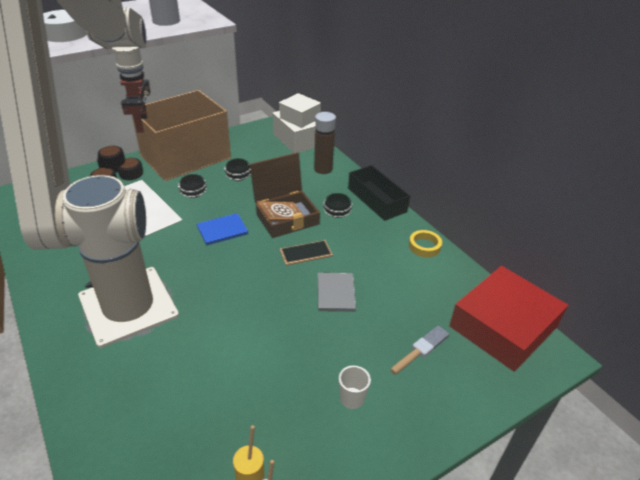

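The top view shows the open case at about (265,243), with the lid up on its left at (226,232), the brass catch at (291,242), and the brown panel with the round inlay leaning inside at (262,248). There are three panel-like things: brown with the inlay (262,248), blue (246,321) and grey (397,257). Only the brown one fits the description. I'll confirm it in a crop while measuring.

Run:
```python
from h import *
A=[]
for n in('top','side'):
    im=dict(np.load(n+'1.npz')); W=pts(im); hsv=cv2.cvtColor(im['pixels'],cv2.COLOR_RGB2HSV)
    C=W.reshape(-1,3); col=hsv.reshape(-1,3)
    g=np.isfinite(C[:,0])&(C[:,2]>15)&(C[:,2]<230)&(abs(C[:,0]-560)<160)&(abs(C[:,1]-90)<190)
    gr=(col[:,0]>45)&(col[:,0]<95)&(col[:,1]>60)
    g&=~gr; P=C[g]; A.append((P,col[g]))
    print(n,len(P),P.min(0).round(),P.max(0).round())
    r=P[(P[:,2]>44)&(P[:,2]<54)]
    lab=None
    # cluster via raster
    R=np.zeros((400,400),np.uint8); ij=(r[:,:2]-[360,-110]).round().astype(int).clip(0,399); R[ij[:,0],ij[:,1]]=1
    R=cv2.dilate(R,np.ones((7,7))); k,L,st,ce=cv2.connectedComponentsWithStats(R)
    for i in range(1,k):
        if st[i,4]<300: continue
        q=r[L[ij[:,0],ij[:,1]]==i]; print('comp',len(q),cv2.minAreaRect(q[:,:2].astype(np.float32)))
    l=P[P[:,2]>80]; print('high',len(l)); 
    if len(l)>20:
        c=l.mean(0); u,s,vt=np.linalg.svd(l-c); print('lid plane',c.round(1),vt[2].round(3),l.max(0).round(),l.min(0).round())
    for nm,m in (('brass',(col[:,0]>15)&(col[:,0]<28)&(col[:,1]>120)&(col[:,2]>100)),):
        q=C[m&np.isfinite(C[:,0])&(C[:,2]>60)&(abs(C[:,0]-560)<160)&(abs(C[:,1]-90)<190)]; print(nm,len(q),np.median(q,0).round(1) if len(q) else '')
a=cv2.imread('pics/top1.png')[180:290,195:360]; b=cv2.imread('pics/side1.png')[140:270,230:360]
cv2.imwrite('pics/crop.png',np.hstack([cv2.resize(a,(440,293),interpolation=2),cv2.resize(b,(293,293),interpolation=2)]))
```

```text
top 4822 [400. -88.  15.] [720. 230. 190.]
comp 947 ((570.8145751953125, 119.91304016113281), (139.16085815429688, 172.41697692871094), 85.2987060546875)
comp 88 ((702.911865234375, 64.07027435302734), (32.57150650024414, 86.20415496826172), 1.0126107931137085)
high 1427
lid plane [575.9 206.6 141.7] [-0.081 -0.97   0.23 ] [665. 230. 190.] [491. 184.  80.]
brass 87 [562.8  43.1  72. ]
side 4174 [ 400. -100.   15.] [720. 233. 190.]
comp 455 ((573.2103881835938, 124.09102630615234), (152.38116455078125, 175.45594787597656), 85.41346740722656)
comp 14 ((485.6630554199219, 124.62510681152344), (53.25577926635742, 2.2644546031951904), 84.76459503173828)
comp 10 ((490.8720703125, 175.84999084472656), (34.22187805175781, 4.4637064933776855), 80.01323699951172)
comp 23 ((564.656005859375, 36.10750198364258), (29.175918579101562, 9.060535430908203), 2.8006865978240967)
comp 55 ((699.9166870117188, 52.2783203125), (21.285579681396484, 68.71470642089844), 24.013721466064453)
high 1572
lid plane [576.5 204.7 136.3] [ 0.08   0.97  -0.229] [666. 233. 190.] [491.  38.  80.]
brass 53 [565.4  41.5  73.5]
```

View pics/crop.png

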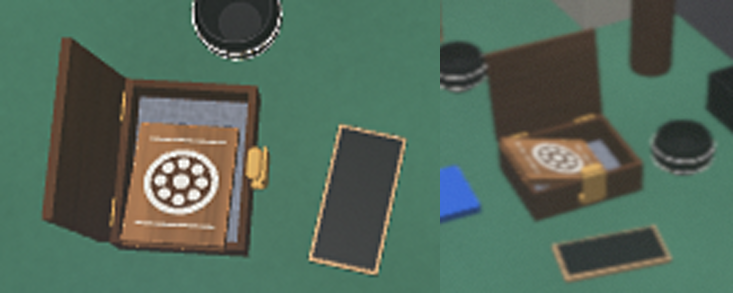

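The crop confirms it: the brown inlaid panel leans in the case, with its high end at the near (bottom) wall. Its lining shows at the far end, and the catch is at the middle of the front wall. The measurements are consistent with each other:
- **Case:** centre about (570.5, 117.5), yaw 1.488.
- **Lid:** about 1.80 rad.
- **Nose:** at case x of about −74, y of about 0, z 72.

Next I'll approach the near side with the fingers shut and the tool's y axis along the case's y.

{"api": "step_arm", "payload": {
  "plan": [
    [-1,-0.7,-0.65,0,0,0,0],
    [-1,-0.7,-0.65,0,0,0,0],
    [-1,-0.7,-0.65,0,0,0,0],
    [-1,-0.7,-0.65,0,0,0,0],
    [-1,-0.7,-0.65,0,0,0,0],
    [-1,-0.7,-0.65,0,0,0,0],
    [-1,-0.7,-0.65,0,0,0,0],
    [-1,-0.7,-0.65,0,0,0,0],
    [-1,-0.7,-0.65,0,0,0,0],
    [-1,-0.7,-0.65,0,0,0,0]
  ]
}}

```text
t: 1.35
ee_pos: [443.5, 124.9, 222.6]
orientation: [-0.671, -3.069, 0.0]
ft_force: [-0.1, 0.4, -0.2]
width: 0.5
grasp_force: 0.0
```

{"api": "step_arm", "payload": {
  "plan": [
    [-1,0,0,0,0,0,1],
    [-1,0,0,0,0,0,1],
    [-1,0,0,0,0,0,1],
    [-1,0,0,0,0,0,1],
    [-1,0,0,0,0,0,1],
    [-1,0,0,0,0,0,1],
    [-1,0,0,0,0,0,1],
    [-1,0,0,0,0,0,1],
    [-1,0,0,0,0,0,1],
    [-1,0,0,0,0,0,1],
    [-1,0,0,0,0,0,0.2],
    [-1,0,0,0,0,0,0]
  ]
}}

```text
t: 2.85
ee_pos: [443.1, 126.4, 222.5]
orientation: [-2.311, -2.128, 0.0]
ft_force: [0.4, 0.2, 0.2]
width: 0.3
grasp_force: 0.0
```

```bash
cat >> h.py <<'E'
from scipy.spatial.transform import Rotation as Ro
C=np.array([570.5,117.5,0]); RC=Ro.from_euler('z',1.488).as_matrix()
def where():
    o=get_obs(); R=Ro.from_rotvec(o['orientation']).as_matrix()
    print('t',round(o['t'],2),'case pos',(RC.T@(o['ee_pos']-C)).round(1),'toolx,z in case',(RC.T@R[:,0]).round(3),(RC.T@R[:,2]).round(3),'F case',(RC.T@o['ft_force']).round(1),'w',round(o['width'],1))
E
python3 -c "from h import *; where(); print(get_obs()['qpos'])"
```

```text
t 2.85 case pos [ -1.7 127.7 222.5] toolx,z in case [ 1.     0.001 -0.   ] [-0.  0. -1.] F case [ 0.2 -0.4  0.2] w 0.3
[ 2.52041002e-01  1.80291411e-01  1.98052854e+00 -2.73080358e-05
  9.81111274e-01  3.34249457e-01]
```

{"api": "step_arm", "payload": {
  "plan": [
    [-1,0,0,0.66,0,0,0],
    [-1,0,0,0.66,0,0,0],
    [-1,0,0,0.66,0,0,0],
    [-1,0,0,0.66,0,0,0],
    [-1,0,0,0.66,0,0,0],
    [-1,0,0.2,0,0,0,0],
    [-1,0,0.1,0,0,0,0],
    [-1,0,0.08,0,0,0,0],
    [-1,0,0.08,0,0,0,0],
    [-1,0,0,0,0,0,0]
  ]
}}

```text
t: 4.1
ee_pos: [466.8, 124.6, 58.3]
orientation: [2.312, 2.126, 0.002]
ft_force: [0.5, 0.7, -0.1]
width: 0.5
grasp_force: 0.0
```

{"api": "step_arm", "payload": {
  "plan": [
    [-1,0,0.06,0,0,0,0],
    [-1,0,0.06,0,0,0,0],
    [-1,0,0.06,0,0,0,0],
    [-1,0,0,0,0,0,0]
  ]
}}

```text
t: 4.6
ee_pos: [475.4, 123.7, 57.6]
orientation: [2.313, 2.126, 0.0]
ft_force: [-0.3, -0.5, 0.2]
width: 0.6
grasp_force: 0.0
```

```bash
python3 -c "
from h import *
where(); im=grab('side','s2.png')
cv2.imwrite('pics/s2c.png',cv2.resize(im['pixels'][140:260,200:360,::-1],(640,480),interpolation=2))"
```

```text
t 4.6 case pos [-1.7 95.3 57.6] toolx,z in case [ 1.    -0.001  0.   ] [ 0. -0. -1.] F case [-0.5  0.3  0.2] w 0.6
```

View pics/s2c.png

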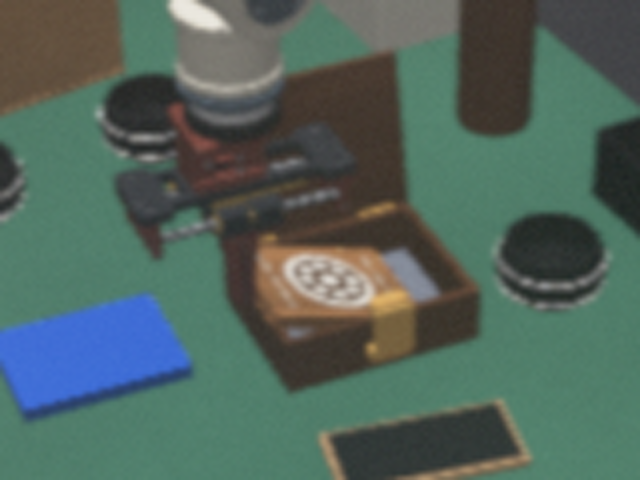

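The crop shows the panel still leaning, at (320,285), and the fingers behind its near end with no contact force yet. I'll keep pushing in small rows.

{"api": "step_arm", "payload": {
  "plan": [
    [-1,0,0.06,0,0,0,0],
    [-1,0,0.06,0,0,0,0],
    [-1,0,0,0,0,0,0]
  ]
}}

```text
t: 5.03
ee_pos: [481.5, 123.2, 57.7]
orientation: [2.313, 2.126, 0.0]
ft_force: [0.1, 0.2, -0.3]
width: 0.6
grasp_force: 0.0
```

{"api": "step_arm", "payload": {
  "plan": [
    [-1,0,0.06,0,0,0,0],
    [-1,0,0.06,0,0,0,0],
    [-1,0,0,0,0,0,0]
  ]
}}

```text
t: 5.4
ee_pos: [487.6, 122.8, 57.7]
orientation: [2.313, 2.126, 0.001]
ft_force: [1.0, -0.4, 0.3]
width: 0.5
grasp_force: 0.0
```

```bash
cat >> h.py <<'E'
def panel():
    W=pts(grab('top')); q=(W-C)@RC; m=(abs(q[...,0])<50)&(q[...,1]<70)&(q[...,1]>-60)&(q[...,2]>3)&(q[...,2]<80)
    for y in(-50,-30,-10,10,30,50,65):
        k=m&(abs(q[...,1]-y)<5); print(y,np.median(q[k][:,2]).round(1) if k.any() else None,end=' ')
    print()
E
python3 -c "
from h import *
where(); panel()"
```

```text
t 5.4 case pos [-1.6 83.1 57.7] toolx,z in case [ 1.    -0.001  0.   ] [ 0.    -0.001 -1.   ] F case [-0.3 -1.   0.3] w 0.5
-50 22.6 -30 29.0 -10 35.7 10 41.4 30 47.8 50 53.8 65 57.7
```

{"api": "step_arm", "payload": {
  "plan": [
    [-1,0,0.06,0.03,0,0,0],
    [-1,0,0.06,0.03,0,0,0],
    [-1,0,0,0,0,0,0]
  ]
}}

```text
t: 5.82
ee_pos: [493.4, 122.2, 54.5]
orientation: [2.313, 2.126, 0.0]
ft_force: [0.3, 1.0, -0.8]
width: 0.6
grasp_force: 0.0
```

```bash
python3 -c "
from h import *
where(); panel()"
```

```text
t 5.83 case pos [-1.7 77.2 54.5] toolx,z in case [ 1.    -0.001  0.   ] [ 0. -0. -1.] F case [ 1.  -0.2 -0.8] w 0.6
-50 20.5 -30 19.9 -10 21.1 10 20.2 30 20.0 50 21.0 65 20.6
```

The top surface now reads 20–21 mm across the whole panel, so it is lying flat. Next I'll go up and over to behind the lid.

{"api": "step_arm", "payload": {
  "plan": [
    [-1,0,0,-0.7,0,0,0],
    [-1,0,0,-0.9,0,0,0],
    [-1,0,0,-0.9,0,0,0],
    [-1,0,0,-0.9,0,0,0],
    [-1,0.8,0.5,0,0,0,0],
    [-1,0.8,0.5,0,0,0,0],
    [-1,0.8,0.5,0,0,0,0],
    [-1,0.4,0,0,0,0,0],
    [-1,0,0,0,0,0,0],
    [-1,0,0,0.6,0,0,0],
    [-1,0,0,0.6,0,0,0],
    [-1,0,0,0,0,0,0]
  ]
}}

```text
t: 7.38
ee_pos: [577.0, 253.4, 162.6]
orientation: [-2.312, -2.124, 0.009]
ft_force: [0.2, -0.2, 0.1]
width: 0.5
grasp_force: 0.0
```

```bash
cat >> h.py <<'E'
def lid():
    W=pts(grab('side')); q=(W-C)@RC; m=(abs(q[...,1]-55)<20)&(q[...,2]>58)&(q[...,0]<120)&(q[...,0]>-75)&(q[...,2]<200)
    p=q[m]; A=np.c_[p[:,0]-68,p[:,2]-50]; print('lid n',len(A),'angles',np.percentile(np.arctan2(A[:,1],-A[:,0]),[10,50,90]).round(3))
E
python3 -c "
from h import *
where(); panel(); lid()"
```

```text
t 7.38 case pos [136.    4.7 162.6] toolx,z in case [ 1.    -0.002 -0.003] [-0.003  0.005 -1.   ] F case [-0.2 -0.2  0.1] w 0.5
-50 20.4 -30 20.9 -10 21.4 10 21.2 30 21.4 50 20.9 65 20.2 
lid n 448 angles [1.723 1.798 1.911]
```

{"api": "step_arm", "payload": {
  "plan": [
    [-1,-0.32,0.1,0,0,0,0],
    [-1,-0.16,0,0,0,0,0],
    [-1,-0.16,0,0,0,0,0],
    [-1,-0.16,0,0,0,0,0],
    [-1,-0.16,0,0,0,0,0],
    [-1,-0.19,0,0,0,0,0],
    [-1,-0.19,0,0,0,0,0],
    [-1,-0.22,0,0.04,0,0,0],
    [-1,-0.22,0,0.04,0,0,0],
    [-1,0,0,0,0,0,0]
  ]
}}

```text
t: 8.72
ee_pos: [576.6, 165.0, 160.2]
orientation: [-2.314, -2.125, 0.003]
ft_force: [0.1, -0.4, 0.3]
width: 0.4
grasp_force: 0.0
```

```bash
python3 -c "
from h import *
where(); lid()"
```

```text
t 8.72 case pos [ 47.9  -2.1 160.2] toolx,z in case [ 1.    -0.002 -0.001] [-0.001  0.001 -1.   ] F case [-0.4 -0.1  0.3] w 0.4
lid n 285 angles [1.208 1.246 1.351]
```

{"api": "step_arm", "payload": {
  "plan": [
    [-1,-0.22,0,0.1,0,0,0],
    [-1,-0.22,0,0.1,0,0,0],
    [-1,-0.19,0,0.12,0,0,0],
    [-1,-0.19,0,0.12,0,0,0],
    [-1,-0.16,0,0.16,0,0,0],
    [-1,-0.16,0,0.16,0,0,0],
    [-1,-0.12,0,0.19,0,0,0],
    [-1,-0.12,0,0.19,0,0,0],
    [-1,0,0,0,0,0,0]
  ]
}}

```text
t: 9.9
ee_pos: [570.5, 97.1, 102.5]
orientation: [-2.312, -2.125, 0.003]
ft_force: [-0.9, 0.4, -1.1]
width: 0.4
grasp_force: 0.0
```

```bash
python3 -c "
from h import *
where(); lid()"
```

```text
t 9.9 case pos [-20.4  -1.7 102.5] toolx,z in case [ 1.    -0.002 -0.001] [-0.001  0.002 -1.   ] F case [ 0.4  1.  -1.1] w 0.4
lid n 191 angles [0.45  0.548 1.042]
```

{"api": "step_arm", "payload": {
  "plan": [
    [-1,0,0,-0.3,0,0,0],
    [-1,-0.36,0,0,0,0,0],
    [-1,-0.02,0,0.12,0,0,0],
    [-1,-0.02,0,0.12,0,0,0],
    [-1,-0.02,0,0.12,0,0,0],
    [-1,-0.02,0,0.12,0,0,0],
    [-1,-0.02,0,0.1,0,0,0],
    [-1,-0.02,0,0.1,0,0,0],
    [-1,0,0,0,0,0,0]
  ]
}}

```text
t: 11.08
ee_pos: [569.0, 73.6, 84.2]
orientation: [-2.312, -2.126, 0.001]
ft_force: [-0.6, -0.1, -0.3]
width: 0.8
grasp_force: 0.0
```

```bash
python3 -c "
from h import *
where(); lid(); panel()"
```

```text
t 11.07 case pos [-43.8  -2.1  84.2] toolx,z in case [ 1.    -0.001 -0.   ] [-0.     0.001 -1.   ] F case [-0.2  0.5 -0.3] w 0.8
lid n 315 angles [0.272 0.383 0.934]
-50 None -30 None -10 None 10 None 30 None 50 None 65 None
```

Next I'll press down 1 mm per row, watching the force.

{"api": "step_arm", "payload": {
  "plan": [
    [-1,0,0,0.04,0,0,0],
    [-1,0,0,0.04,0,0,0],
    [-1,0,0,0.02,0,0,0],
    [-1,0,0,0,0,0,0]
  ]
}}

```text
t: 11.68
ee_pos: [569.5, 73.6, 79.9]
orientation: [2.312, 2.126, 0.0]
ft_force: [-0.2, -0.7, 2.9]
width: 0.5
grasp_force: 1.2
```

{"api": "step_arm", "payload": {
  "plan": [
    [-1,0,0,0.02,0,0,0],
    [-1,0,0,0.02,0,0,0],
    [-1,0,0,0,0,0,0]
  ]
}}

```text
t: 12.05
ee_pos: [569.5, 73.3, 78.4]
orientation: [2.312, 2.126, 0.0]
ft_force: [-1.5, -3.2, 8.5]
width: 0.4
grasp_force: 3.8
```

{"api": "step_arm", "payload": {
  "plan": [
    [-1,0,0,0.02,0,0,0],
    [-1,0,0,0,0,0,0]
  ]
}}

```text
t: 12.3
ee_pos: [569.4, 73.1, 77.3]
orientation: [2.312, 2.126, -0.0]
ft_force: [-1.4, -3.6, 8.1]
width: 0.6
grasp_force: 3.6
```

{"api": "step_arm", "payload": {
  "plan": [
    [-1,0,0,0.02,0,0,0],
    [-1,0,0,0,0,0,0]
  ]
}}

```text
t: 12.55
ee_pos: [569.5, 73.2, 76.2]
orientation: [2.312, 2.126, 0.0]
ft_force: [-1.0, -4.1, 6.4]
width: 0.8
grasp_force: 2.9
```

{"api": "step_arm", "payload": {
  "plan": [
    [-1,0,0,0.02,0,0,0],
    [-1,0,0,0,0,0,0]
  ]
}}

```text
t: 12.8
ee_pos: [569.6, 73.3, 75.1]
orientation: [2.312, 2.126, 0.0]
ft_force: [-0.8, -2.2, 4.0]
width: 0.4
grasp_force: 2.4
```

{"api": "step_arm", "payload": {
  "plan": [
    [-1,0,0,0.03,0,0,0],
    [-1,0,0,0.03,0,0,0],
    [-1,0,0,0.03,0,0,0],
    [-1,0,0,0.03,0,0,0],
    [-1,0,0,0,0,0,0]
  ]
}}

```text
t: 13.42
ee_pos: [569.7, 73.3, 69.0]
orientation: [2.312, 2.126, 0.001]
ft_force: [-0.4, -3.0, 3.3]
width: 0.2
grasp_force: 2.1
```

{"api": "step_arm", "payload": {
  "plan": [
    [-1,0,0,0.03,0,0,0],
    [-1,0,0,0.03,0,0,0],
    [-1,0,0,0.03,0,0,0],
    [-1,0,0,0,0,0,0]
  ]
}}

```text
t: 13.92
ee_pos: [569.1, 73.8, 63.9]
orientation: [-2.313, -2.126, 0.0]
ft_force: [0.7, 0.8, 0.6]
width: 0.8
grasp_force: 0.3
```

{"api": "step_arm", "payload": {
  "plan": [
    [-1,0,0,0.03,0,0,0],
    [-1,0,0,0.03,0,0,0],
    [-1,0,0,0,0,0,0]
  ]
}}

```text
t: 14.3
ee_pos: [569.0, 73.7, 60.9]
orientation: [-2.312, -2.126, 0.001]
ft_force: [0.2, -0.6, -0.7]
width: 0.0
grasp_force: 0.0
```

{"api": "step_arm", "payload": {
  "plan": [
    [-1,0,0,0.02,0,0,0],
    [-1,0,0,0.02,0,0,0],
    [-1,0,0,0,0,0,0]
  ]
}}

```text
t: 14.68
ee_pos: [569.2, 73.7, 60.2]
orientation: [-2.313, -2.126, 0.0]
ft_force: [-3.8, 0.4, 11.4]
width: 0.3
grasp_force: 5.9
```

{"api": "step_arm", "payload": {
  "plan": [
    [-1,0,0,0.02,0,0,0],
    [-1,0,0,0,0,0,0],
    [-1,0,0,0,0,0,0]
  ]
}}

```text
t: 15.05
ee_pos: [569.3, 73.7, 60.1]
orientation: [2.313, 2.126, 0.0]
ft_force: [-7.5, -0.5, 20.5]
width: 0.8
grasp_force: 10.3
```

The lid is hard against the rim at z = 60, pressed with about 20 N. I'll retract and check.

{"api": "step_arm", "payload": {
  "plan": [
    [-1,0,0,-0.2,0,0,0],
    [-1,0,0,-0.6,0,0,0],
    [-1,0,0,-0.8,0,0,0],
    [-1,0,0,-0.8,0,0,0],
    [-1,0,-0.8,-0.5,0,0,0],
    [-1,0,-0.8,0,0,0,0],
    [-1,0,-0.8,0,0,0,0],
    [-1,0,0,0,0,0,0],
    [-1,0,0,0,0,0,0]
  ]
}}

```text
t: 16.18
ee_pos: [450.8, 83.9, 203.7]
orientation: [2.312, 2.126, 0.002]
ft_force: [-0.2, 0.5, 0.3]
width: 0.6
grasp_force: 0.0
```

```bash
python3 -c "
from h import *
where(); im=grab('side'); t=grab('top')
W=(pts(t)-C)@RC
for x in(-60,-40,-20,0,20,40,60):
    k=(abs(W[...,0]-x)<6)&(abs(W[...,1])<75)&(abs(W[...,2]-60)<25); print(x,np.median(W[k][:,2]).round(1),end=' ')
c=cv2.cvtColor(t['pixels'],cv2.COLOR_RGB2HSV); k=(c[...,0]>15)&(c[...,0]<28)&(c[...,1]>120)&(c[...,2]>100)&(abs(W[...,0]+75)<20)&(abs(W[...,1])<25)&(W[...,2]>64); print('nose',k.sum(),np.median(W[k],0).round(1))
cv2.imwrite('pics/end.png',np.hstack([cv2.resize(i['pixels'][a:a+120,b:b+120,::-1],(390,390),interpolation=2) for i,a,b in((t,185,205),(im,140,230))]))"
```

```text
t 16.18 case pos [-43.4 116.5 203.7] toolx,z in case [ 1.    -0.001  0.   ] [ 0.    -0.002 -1.   ] F case [0.5 0.3 0.3] w 0.6
-60 58.6 -40 58.7 -20 58.3 0 59.3 20 59.0 40 58.4 60 58.2 nose 85 [-74.6   1.9  72.3]
```

View pics/end.png

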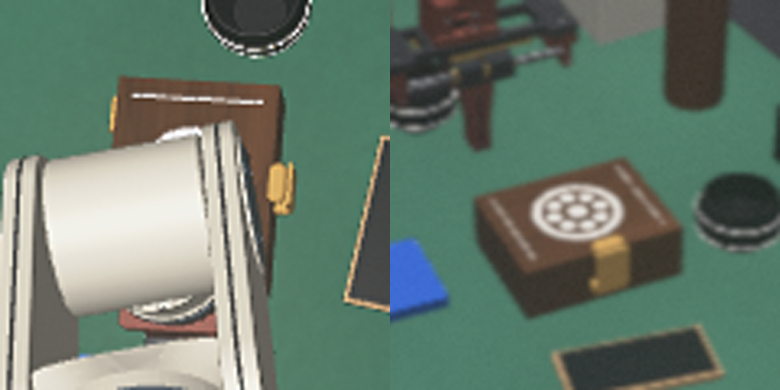

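The lid is level across its whole length (58–59 mm). The catch nose is back at its starting position, seen at (608,250) over the lid's edge, and the fingers are clear. I'm handing the job in.

```bash
python3 -c "
from h import *
print(ctrl.close_job())"
```

```text
the job is handed in; nothing more can be done
None
```

The panel was measured lying flat in the case before I closed the lid; the lid is now fully down with the catch sprung back over its edge, no bystander was touched that I could see, and I handed the job in at about 16 s (no verdict was returned).

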